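# Turn the bead jar on the magnetic separator and open it

## Task

The square jar of magnetic beads has had its first pass with the taped side on the magnet; give it the second: with the cap still on, turn the jar half round so that the opposite, untaped side faces the black magnet plate, and slide it home until that side sits flat against the plate, centred on it. Then lift off the loose cap, leaving the jar flat against the magnet, and set the cap down flat in the steel tray without dropping it. Keep the jar upright and leave the tube rack, amber bottle and tip box where they are.

Things in the scene. Friction and masses are not known exactly. Their poses are not given: they have to be found in the camera images.
- magnet: Magnetic separator, fixed: a flat black magnet plate 140 mm wide, 72 mm high, on a bent steel bracket 150 mm wide, 76 mm high, whose foot reaches 93 mm backwards (+x). Origin: on the bench under the middle of the plate's front face; the front face is the plane x = 0 and looks along -x, roughly towards the robot; y runs along the plate, z up.
- jar: Loose square jar of milky plastic, about 0.3 kg: body 84 x 84 mm, upright corners rounded to 8 mm, flat shoulder at height 62 mm, neck 49 mm in diameter up to 82 mm. Too wide for most grippers: pushed below 50 mm height it slides without tipping, and off-centre pushes turn it (friction about 0.6). Origin: centre of its underside, z up; +x is the taped side, -x the untaped side opposite.
- clean_face (a point): Middle of the jar's untaped side (jar frame x = -42 mm, height 31 mm), the side that has to meet the magnet plate.
- cap: White ribbed cap, 30 g, 60 mm over the ribs, 22 mm high, loose (not screwed) over the jar's neck with 2 mm play all round; its skirt reaches 18 mm down the neck, so it is free once lifted 20 mm. Origin: centre of its lower rim, 64 mm above the bench while on the jar, 2 mm over the shoulder; z up.
- tray: Shallow stainless tray, fixed, 180 (x) x 130 (y) mm outside, 15 mm high, walls and floor 3 mm. Origin: centre of its underside.
- tube_rack: Bystander: white rack 165 (x) x 100 (y) mm with five short blue-capped tubes, 84 mm high overall. Origin: centre of its underside.
- reagent: Bystander: amber jar with blue cap, 60 mm diameter, 85 mm high. Origin: centre of its underside.
- tip_box: Bystander: pipette-tip box with dark lid, 85 (x) x 124 (y) x 71 mm high. Origin: centre of its underside.
- tape_face (a point): Middle of the jar's taped side (jar frame x = +42 mm, height 31 mm): a strip of beige masking tape 50 mm wide runs up it and folds onto the shoulder, so it shows from above. At the start this side looks roughly towards the magnet, with 50 mm or more free between jar and plate.
Not all that is in view belongs to the job. Several things look just like the jar: the one meant starts farthest to the robot's left. Leave any green or turquoise look-alike of the magnet alone.

How it is judged:
By the outcome, as a careful person would: the job done as asked, in the order asked, and still so for the second after the job is handed in, with the robot touching nothing.
It also fails if it takes over 72 s, if anything falls off the work surface, if the arm or the gripper's body presses on something with over 40 N, if the wrist force passes 120 N, or if a joint passes its speed limit or range.

## Robot

A 7-joint arm with a two-finger parallel gripper is mounted at the origin on the work surface. World frame = base frame: x ahead of the robot, y to its left, z up, the work surface at z = 0. Lengths are in m, angles in rad, forces in N, time in s.
With the tool pointing down it reaches from about 0.4 to 0.75 m from the base axis. Payload 19.5 kg.
Tool frame: the origin (TCP) lies midway between the tips of the shut fingers; the grasp point (between the pads) lies 19 mm behind it (bot.hold_point_z is the distance from the TCP to the grasp point, in m); z points along the fingers, y is the line along which they close (so a half turn about z gives the same grasp; the last joint's range is limited). The gripper opens to 85 mm and grips with 20 to 120 N. Pads are 22 mm wide; open, the fingers measure 114 mm over their backs; the gripper's body (76 mm by 85 mm) begins 54 mm behind the grasp point. The pads swing forward as they close: fully open they stand 13 mm farther back than shut.
Start: joints at [1.169, 0.707, -0.028, 1.485, 0.022, 0.951, -0.075], TCP at [0.202, -0.538, 0.231] pointing down, gripper open.
Joint ranges: [-2.71, 2.71], [-0.32, 2.16], [-1.57, 1.52], [0, 2.45], [-1.46, 4.6], [0, 2.02], [-2.83, 2.83]. Speed limits (rad/s): [1.89, 1.89, 2.57, 2.57, 3.01, 3.01, 3.01].

## Interface

Orientations are given as a unit quaternion [x, y, z, w].
In Python, from workcell import bot gives the robot as it stands.
- The arm moves only by the tool apply_moves, never from a script. Its argument "motion" is a list that holds one entry, the list of rows, each a list of 6 numbers: the shift along the world's x, y, z in cm, then the turn, a rotation vector about the world's x, y, z in degrees. A call has 1 to 20 rows; each row is the pose to reach, as a shift and turn from the pose commanded when the call began; what a row does not reach only later rows make up. A row lasts 1/12 s, in which the tool goes at most 41.7 mm and 7.16 degrees, less where a joint would pass 70% of its speed; a pose out of reach is approached as far as the arm can. A call with a gripper value outside its range is refused whole. "hand" is the finger opening in cm, from 0 to 8.54, set as the call begins (left out, the last holds). The fingers move at their own pace and stop on an object; "grip_force" is the grip in N (left out, the last holds). Time passes only in rows, so rows that repeat a pose let the fingers close. It gives the time, the measured TCP pose, the force, the opening and the grip force at its end, in the units of the state.
- bot.read_state(): the state, without advancing time (a new reading comes with each control period).
- bot.get_image(name): name is "side" or "top"; returns a dict with "image" (384x512x3 uint8, red, green, blue), "intrinsics" (3x3 intrinsics, pixels), "R" (3x3) and "t" (3): a world point X has camera coordinates R X + t. Camera axes: x right, y down, z forward; pixel columns grow to the right and rows downward; lengths in m; the calibration is good to about 2 mm. A picture is of the moment at which its call begins. There is no depth.
- bot.hand_in(): hands the job in; it is judged then, once.
The state is a dict: "t": time; "joint_positions": joint angles; "joint_velocities": joint speeds; "effort": joint torques, N m; "position": TCP position; "orientation": TCP orientation; "wrist_force": force on the tool from outside, world axes, zero at the start; "wrist_torque": the same for the moment, N m; "finger_gap": finger opening in m; "grip_force": force on a finger pad.
Only numpy, scipy, OpenCV 4.12 (cv2) and the standard library are available. Lean on these libraries where they do the work, as an engineer would, in place of code of your own. Each camera call takes 0.05 s, during which the arm holds its last target. There are 200 camera calls.

## Working session

There is one attempt and no reset: what is moved stays moved. The work goes in short steps, Python scripts to look and compute and a tool call to move; the robot and the scene stay as the last step left them, time stands still between calls to the robot, and variables do not carry over. Pictures are saved under pics/ and viewed, at most 10 in all, crops included, and the job is handed in when it is done.

Besides the shell and the picture viewer there is one more tool, called as a command line: name --argument value ..., lists and objects as JSON in quotes. apply_moves: Moves the arm, as the interface text tells. Its arguments: {"type":"object","properties":{"motion":{"type":"array","items":{"type":"array","items":{"type":"array","items":{"type":"number"}}}},"hand":{"type":"number"},"grip_force":{"type":"number"}},"required":["motion"]}

```bash
mkdir -p pics; cat > h.py <<'E'
import numpy as np, cv2
from workcell import bot
def snap(n,f):
    d=bot.get_image(n); cv2.imwrite(f'pics/{f}.png',d['image'][...,::-1]); np.savez(f'pics/{n}.npz',**{k:np.array(d[k]) for k in('image','intrinsics','R','t')}); return d
def load(n): return np.load(f'pics/{n}.npz')
def ray(d,u,v,z):
    K,R,t=d['intrinsics'],d['R'],np.array(d['t']).ravel()
    r=R.T@np.linalg.inv(K)@np.array([u,v,1.]); c=-R.T@t
    return c+r*(z-c[2])/r[2]
def proj(d,X):
    p=d['intrinsics']@(d['R']@np.array(X)+np.array(d['t']).ravel()); return p[:2]/p[2]
def tri(ds,uvs):
    P=[d['intrinsics']@np.c_[d['R'],np.array(d['t']).ravel()] for d in ds]
    x=cv2.triangulatePoints(P[0],P[1],np.array(uvs[0],float),np.array(uvs[1],float)).ravel(); return x[:3]/x[3]
E
python3 - <<'E'
from h import *
a=snap('top','top0');b=snap('side','side0')
for d in(a,b): print(-np.array(d['R']).T@np.array(d['t']).ravel(), d['intrinsics'][0][0])
im=np.vstack([a['image'],b['image']])
cv2.imwrite('pics/a0.png',cv2.resize(a['image'],(800,600),interpolation=2)[...,::-1])
cv2.imwrite('pics/b0.png',cv2.resize(b['image'],(800,600),interpolation=2)[...,::-1])
print(bot.read_state())
E
```

```text
[ 0.38406737 -0.02017365  1.3751267 ] 490.14087851443765
[-0.09288327  0.58163803  0.89759501] 466.3412211893659
{'t': 0.1, 'joint_positions': array([ 1.16930168,  0.70703143, -0.02763518,  1.48492897,  0.02201236,
        0.95089192, -0.0754846 ]), 'joint_velocities': array([ 0.00107193, -0.00129779,  0.00221418, -0.0025575 , -0.00041693,
       -0.00019428, -0.00208425]), 'effort': array([ 2.59340188e-03, -8.84288406e+01,  1.23690169e+00, -2.36450976e+01,
        1.71113585e-02,  5.07648962e-03,  1.89693168e-06]), 'position': array([ 0.20237465, -0.53797002,  0.23088489]), 'orientation': array([ 9.83858802e-01,  1.78945884e-01, -9.84601233e-05, -4.68225644e-04]), 'wrist_force': array([-0.70456945,  0.85784135, -0.85754272]), 'wrist_torque': array([ 0.02443566,  0.03522153, -0.00345331]), 'grip_force': 0.0, 'finger_gap': 0.08535221038081502}
```

View pics/a0.png

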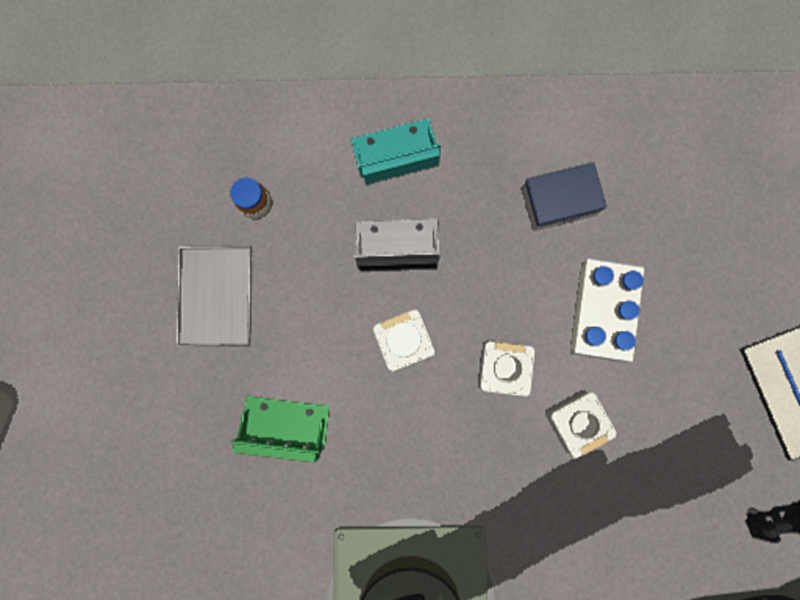

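View pics/b0.png

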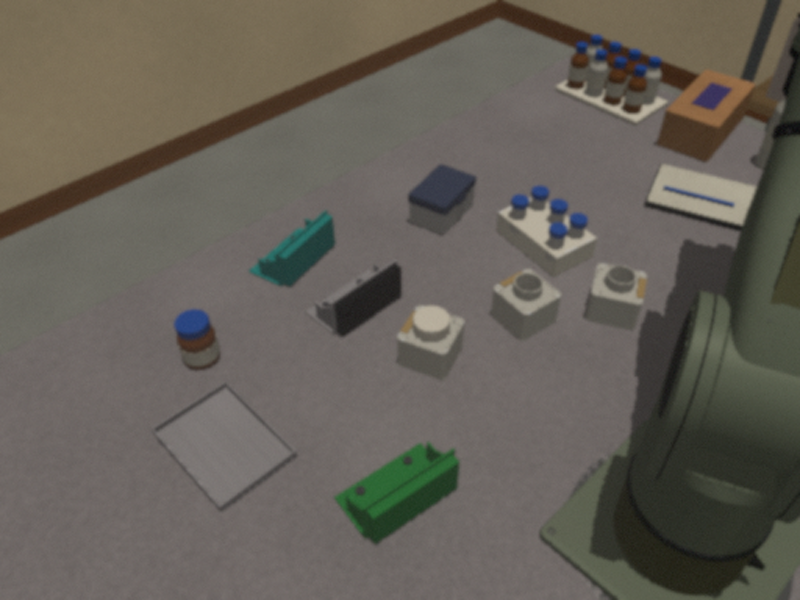

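The jar is the capped one at top pixel (403,340), with its taped side towards the black plate at (397,262). It could be confused with the open look-alike jars at (507,368) and (583,425). The magnet look-alikes are teal (397,150) and green (282,430). The tray is at (215,296).

```bash
python3 - <<'E'
from h import *
a,b=load('top'),load('side'); s=512/800
T=lambda u,v:(u*s,v*s)
print('cap tri',tri([a,b],[T(403,340),T(432,317)]))
im=a['image']
def rect(box,thr):
    u0,v0,u1,v1=[int(x*s) for x in box]; g=im[v0:v1,u0:u1].astype(int); m=thr(g).astype(np.uint8)
    m=cv2.morphologyEx(m,cv2.MORPH_OPEN,np.ones((2,2)))
    c=max(cv2.findContours(m,0,1)[0],key=cv2.contourArea); r=cv2.minAreaRect(c); return cv2.boxPoints(r)+[u0,v0],r
w=lambda g:(g.min(-1)>150)|((g[...,0]-g[...,2]>40)&(g[...,0]>150))
for n,bx in(('jar',(360,300,445,385)),('jar2',(465,330,545,405))):
    p,r=rect(bx,w); q=np.array([ray(a,*x,.062) for x in p]); print(n,q.mean(0),np.round(q[:,:2],4).tolist(),r)
    print(np.degrees(np.arctan2(*(q[1]-q[0])[[1,0]])),np.linalg.norm(q[1]-q[0]),np.linalg.norm(q[2]-q[1]))
for n,uv in(('plate top L',(357,262)),('plate top R',(438,261)),('brk back L',(357,222)),('brk back R',(438,220))):
    z=.074 if 'plate' in n else .0
    print(n,ray(a,*T(*uv),z))
for n,uv in(('tray',(179,248)),('tray',(251,247)),('tray',(250,345)),('tray',(178,345)),('reag',(246,193))): print(n,ray(a,*T(*uv),.015 if n=='tray' else .085))
crop=cv2.resize(im[120:270,200:400],(800,600),interpolation=cv2.INTER_CUBIC); cv2.imwrite('pics/c1.png',crop[...,::-1])
E
```

```text
cap tri [0.45252158 0.00359528 0.08751321]
jar [0.45124937 0.00064217 0.062     ] [[0.4761, 0.0563], [0.5068, -0.0243], [0.4262, -0.0548], [0.3958, 0.0254]] ((29.08620834350586, 26.46551513671875), (32.12529373168945, 32.12529373168945), 68.19859313964844)
-69.12060648268213 0.08630451024598947 0.0861668741579215
jar2 [ 0.39982738 -0.1762696   0.062     ] [[0.3629, -0.1279], [0.4481, -0.1403], [0.4367, -0.2249], [0.3516, -0.212]] ((28.750850677490234, 25.617748260498047), (32.01449966430664, 32.36502456665039), 6.709836959838867)
-8.25994267906681 0.08610421528980178 0.08540457515203481
plate top L [0.58820891 0.08045319 0.074     ]
plate top R [ 0.58743517 -0.05871625  0.074     ]
brk back L [0.67366566 0.08549319 0.        ]
brk back R [ 0.6746467  -0.06245661  0.        ]
tray [0.62877507 0.40588677 0.015     ]
tray [0.62823663 0.27586775 0.015     ]
tray [0.45175399 0.27668548 0.015     ]
tray [0.45395712 0.40496757 0.015     ]
reag [0.71007353 0.26977145 0.085     ]
```

View pics/c1.png

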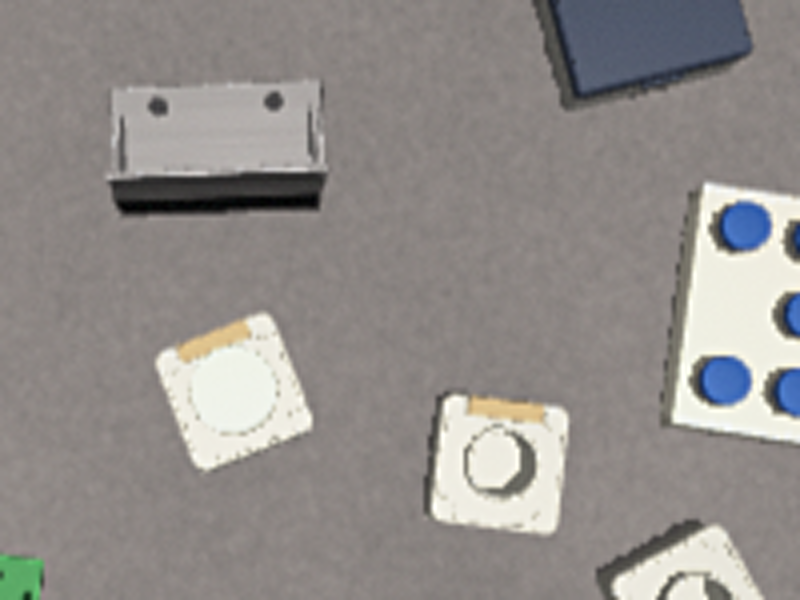

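The crop confirms it: the capped jar at crop (234,390) has tape on the side facing the plate, and the other two jars have no caps. The jar is 84 mm wide and the gripper opens to 85 mm. I'll straddle it from the plate side, where the rounded corners guide the fingers in, then turn it while it is held.

apply_moves --motion '[[[1.8, 3.3, 0, 0, 0, 0], [3.6, 6.6, 0, 0, 0, 0], [5.4, 9.9, 0, 0, 0, 0], [7.2, 13.2, 0, 0, 0, 0], [9, 16.5, 0, 0, 0, 0], [10.8, 19.8, 0, 0, 0, 0], [12.6, 23.1, 0, 0, 0, 0], [14.4, 26.4, 0, 0, 0, 0], [16.2, 29.7, 0, 0, 0, 0], [18, 33, 0, 0, 0, 0], [19.8, 36.3, 0, 0, 0, 0], [21.6, 39.6, 0, 0, 0, 0], [23.4, 42.9, 0, 0, 0, 0], [25.2, 46.2, 0, 0, 0, 0], [27, 49.5, 0, 0, 0, 0], [28.8, 52.8, 0, 0, 0, 0], [31.3, 56.3, 0, 0, 0, 0], [31.3, 56.3, -3, 0, 0, 0], [31.3, 56.3, -6, 0, 0, 0], [31.3, 56.3, -9, 0, 0, 0]]]' --hand 8.54

```text
t: 1.77
position: [0.5154, 0.0255, 0.14]
orientation: [0.984, 0.18, 0.0, 0.0]
wrist_force: [1.1, -0.7, -0.3]
finger_gap: 0.0856
grip_force: 0.0
```

```bash
python3 - <<'E'
from h import *
a,b=load('top'),load('side')
for n,c,z in(('topL',(110,180),.076),('topR',(325,178),.076),('botL',(119,211),0),('botR',(319,208),0)): print(n,ray(a,200+c[0]/4,120+c[1]/4,z))
g=a['image'].mean(-1)
for u in(235,245,255,265,275): print(u,g[158:180,u].astype(int).tolist())
s=bot.read_state(); print(s['joint_positions'],s['position'],s['orientation'])
E
```

```text
topL [0.59520956 0.08286127 0.076     ]
topR [ 0.59395931 -0.06128966  0.076     ]
botL [0.58522753 0.08270919 0.        ]
botR [ 0.58482909 -0.05900367  0.        ]
235 [174, 171, 170, 173, 181, 178, 80, 45, 48, 54, 60, 56, 16, 6, 10, 60, 117, 135, 135, 133, 136, 133]
245 [172, 173, 174, 168, 171, 190, 63, 40, 51, 57, 62, 56, 9, 5, 20, 81, 139, 135, 136, 137, 134, 134]
255 [176, 173, 176, 173, 160, 137, 48, 44, 54, 62, 54, 28, 10, 6, 26, 84, 138, 134, 132, 133, 132, 134]
265 [177, 177, 169, 158, 174, 66, 39, 48, 55, 61, 60, 10, 5, 13, 83, 141, 138, 136, 134, 135, 136, 139]
275 [178, 177, 174, 178, 201, 66, 37, 52, 57, 58, 41, 15, 5, 25, 82, 140, 138, 134, 132, 129, 130, 133]
[-0.14668161  0.75752169  0.06475821  1.81169478 -0.08195421  0.57460082
 -1.24058808] [0.51543351 0.02548455 0.1399863 ] [9.83755252e-01 1.79514825e-01 1.78097635e-04 1.13511791e-06]
```

apply_moves --motion '[[[0, 0, -3, 0, 0, 0], [0, 0, -6, 0, 0, 0], [0, 0, -9, 0, 0, 0], [0, 0, -11, 0, 0, 0], [0, 0, -12.1, 0, 0, 0], [-0.4, -0.15, -12.1, 0, 0, 0], [-0.8, -0.3, -12.1, 0, 0, 0], [-1.2, -0.45, -12.1, 0, 0, 0], [-1.5, -0.57, -12.1, 0, 0, 0], [-1.8, -0.69, -12.1, 0, 0, 0], [-2.1, -0.8, -12.1, 0, 0, 0], [-2.4, -0.92, -12.1, 0, 0, 0], [-2.7, -1.03, -12.1, 0, 0, 0], [-3, -1.15, -12.1, 0, 0, 0], [-3.3, -1.26, -12.1, 0, 0, 0]]]' --hand 8.54

```text
t: 3.02
position: [0.4821, 0.0121, 0.0203]
orientation: [0.984, 0.179, -0.0, -0.0]
wrist_force: [1.0, 1.5, -0.3]
finger_gap: 0.0852
grip_force: 0.6
```

```bash
python3 - <<'E'
from h import *
a=snap('top','top1');b=snap('side','side1')
f=lambda im,u,v:cv2.resize(im[v:v+150,u:u+100],(400,600),interpolation=cv2.INTER_CUBIC)
cv2.imwrite('pics/c2.png',np.hstack([f(a['image'],210,130),f(b['image'],230,140)])[...,::-1])
E
```

```text
(no output)
```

View pics/c2.png

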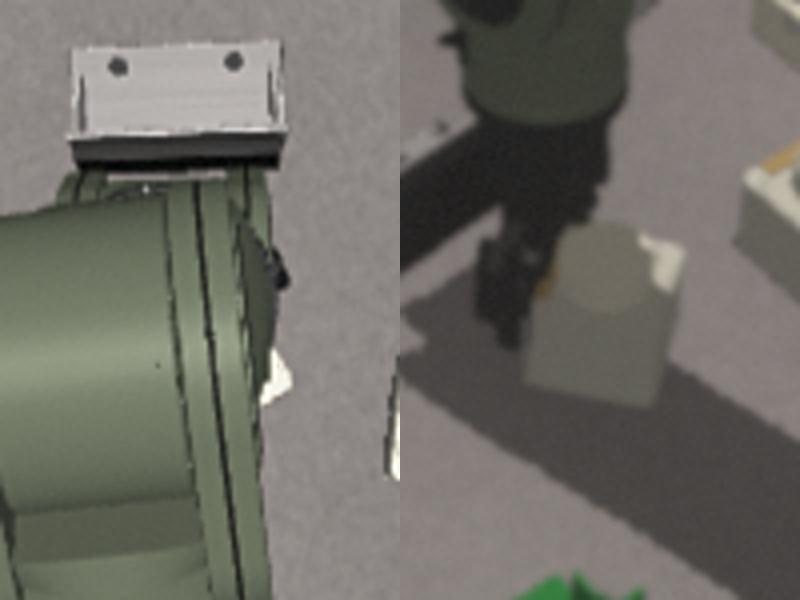

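The side crop shows the near finger alongside the jar's left side at (510,300), with the jar upright and the contact force about 2 N. I'll keep sliding.

apply_moves --motion '[[[-0.4, -0.15, 0, 0, 0, 0], [-0.8, -0.3, 0, 0, 0, 0], [-1.2, -0.46, 0, 0, 0, 0], [-1.6, -0.61, 0, 0, 0, 0], [-2, -0.76, 0, 0, 0, 0], [-2.4, -0.92, 0, 0, 0, 0], [-2.8, -1.07, 0, 0, 0, 0], [-3.1, -1.2, 0, 0, 0, 0], [-3.1, -1.2, 0, 0, 0, 0]]]' --hand 8.54

```text
t: 3.87
position: [0.4507, -0.0001, 0.0202]
orientation: [0.984, 0.179, -0.0, -0.0]
wrist_force: [0.2, 0.3, -0.9]
finger_gap: 0.0856
grip_force: 1.8
```

```bash
python3 - <<'E'
from h import *
a=snap('top','top2');b=snap('side','side2')
f=lambda im,u,v:cv2.resize(im[v:v+150,u:u+100],(400,600),interpolation=cv2.INTER_CUBIC)
cv2.imwrite('pics/c3.png',np.hstack([f(a['image'],210,150),f(b['image'],230,140)])[...,::-1])
s=bot.read_state();print(s['wrist_force'],s['wrist_torque'],s['position'])
E
```

```text
[-1.38246772  0.17049084 -1.24145267] [-0.09995917  0.18541919 -0.04246821] [4.51177432e-01 1.16883696e-04 2.02175356e-02]
```

View pics/c3.png

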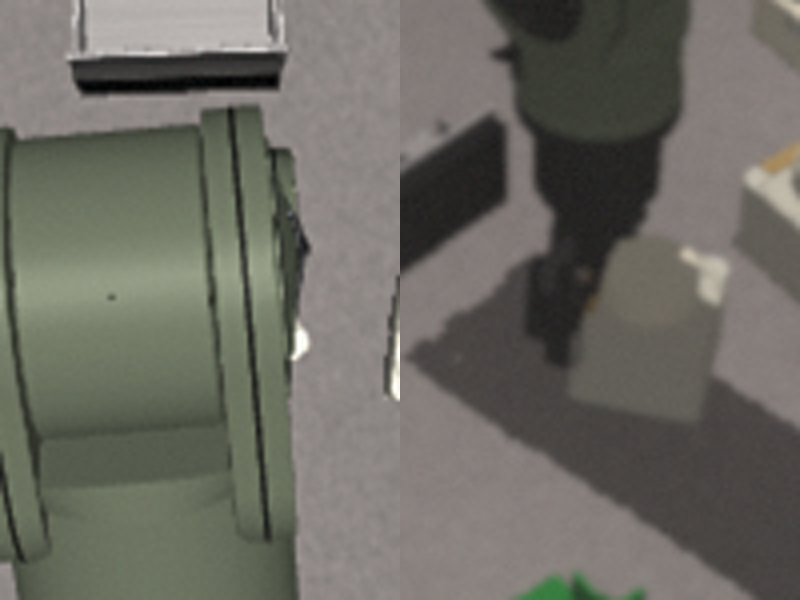

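```bash
python3 - <<'E'
from h import *
a,b=load('top'),load('side')
L=ray(b,230+172/4,240,0);R=ray(b,230+300/4,140+422/4,0)
L2=ray(b,230+190/4,140+325/4,.062);R2=ray(b,230+322/4,140+312/4,.062)
print(L,R,np.linalg.norm(L-R),np.degrees(np.arctan2(*(L-R)[[1,0]])));print(L2,R2)
print('corner',ray(a,210+310/4,150+345/4,.062))
c=ray(b,230+255/4,140+250/4,.0865);print('cap',c)
b0=cv2.imread('pics/side0.png');cv2.imwrite('pics/c4.png',np.hstack([cv2.resize(x[180:270,230:330],(400,360),interpolation=2) for x in(b0,np.clip(b['image'][...,::-1].astype(float)*1.5,0,255).astype(np.uint8))]))
E
```

```text
[0.42720353 0.04037977 0.        ] [ 3.59342917e-01 -3.43759723e-03 -1.11022302e-16] 0.08077761886708137 32.85019140611713
[0.42497241 0.02833595 0.062     ] [ 0.37613386 -0.03648     0.062     ]
corner [ 0.40237866 -0.07439542  0.062     ]
cap [ 0.42504708 -0.02773267  0.0865    ]
```

View pics/c4.png

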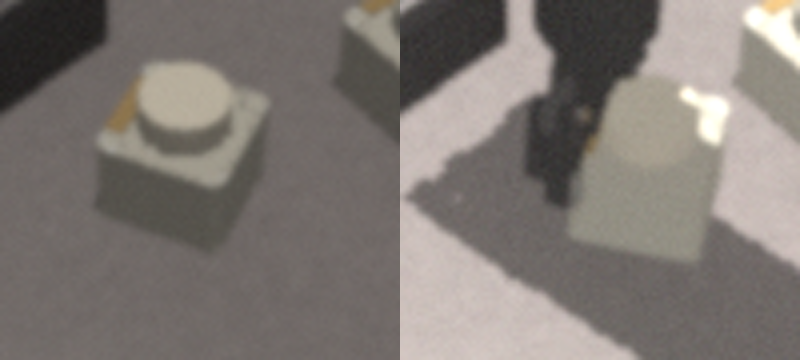

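The jar wasn't straddled. The finger on the +y side caught its corner, pushed it to about (0.42,-0.02) and turned it to roughly 33°. I'll lift, clear the view, re-measure, then come straight down and find the lateral fit by feel.

apply_moves --motion '[[[0.5, 0.2, 0, 0, 0, 0], [0.5, 0.2, 4, 0, 0, 0], [0.5, 0.2, 8, 0, 0, 0], [0.5, 0.2, 12, 0, 0, 0], [0.5, 0.2, 16, 0, 0, 0], [0, -3, 18, 0, 0, 0], [0, -6.5, 18, 0, 0, 0], [-0.5, -10, 18, 0, 0, 0], [-1, -13.5, 18, 0, 0, 0], [-2, -17, 18, 0, 0, 0], [-3, -20.5, 18, 0, 0, 0], [-4, -24, 18, 0, 0, 0], [-5, -28, 18, 0, 0, 0], [-5, -28, 18, 0, 0, 0]]]'

```text
t: 5.13
position: [0.3986, -0.2872, 0.2005]
orientation: [0.985, 0.175, -0.001, 0.002]
wrist_force: [-0.5, -2.1, -0.8]
finger_gap: 0.0852
grip_force: 0.0
```

```bash
cat > jar.py <<'E'
from h import *
import sys
def meas(tag):
    a=snap('top','top'+tag);b=snap('side','side'+tag); im=a['image'].astype(int)
    m=((im.min(-1)>150)|((im[...,0]-im[...,2]>40)&(im[...,0]>130))).astype(np.uint8)
    m[:, :215]=0; m[:190]=0; m[:,300:]=0; m[300:]=0
    m=cv2.morphologyEx(m,cv2.MORPH_OPEN,np.ones((3,3)))
    c=max(cv2.findContours(m,0,1)[0],key=cv2.contourArea)
    r=cv2.minAreaRect(c);q=np.array([ray(a,*x,.062) for x in cv2.boxPoints(r)]);e=q[1]-q[0]
    print('px',r,'centre',q.mean(0),'edge ang',np.degrees(np.arctan2(e[1],e[0])),np.linalg.norm(e),np.linalg.norm(q[2]-q[1]))
    cv2.imwrite('pics/m'+tag+'.png',np.hstack([cv2.resize(a['image'][140:290,190:340],(400,400),interpolation=2),cv2.resize(b['image'][140:290,210:360],(400,400),interpolation=2)])[...,::-1])
meas(sys.argv[1]); s=bot.read_state();print(s['joint_positions'],s['position'],s['orientation'])
E
python3 jar.py 3
```

```text
px ((265.9561767578125, 230.6101531982422), (32.75654220581055, 32.75654220581055), 58.570438385009766) centre [ 0.41850776 -0.01719424  0.062     ] edge ang -59.53084487700162 0.0877254358315222 0.0874502498962709
[ 0.5541253   0.62759375 -0.01435597  1.83179289  0.01336949  0.68224506
 -0.68173464] [ 0.40110592 -0.2810426   0.20032442] [9.84117021e-01 1.77520953e-01 2.00979481e-05 1.77893139e-05]
```

View pics/m3.png

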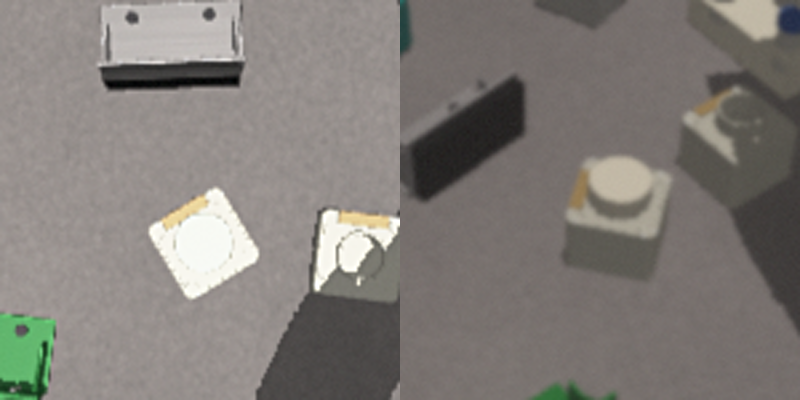

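```bash
cat > fit.py <<'E'
from h import *
from scipy.optimize import minimize
def fit(d,x0,yaw0,half=.042):
    im=d['image'][...,0].astype(float); u0,v0=(proj(d,[*x0,.062])-30).astype(int); g=im[v0:v0+60,u0:u0+60]
    S=4; uu,vv=np.meshgrid((np.arange(60*S)+.5)/S-.5+u0,(np.arange(60*S)+.5)/S-.5+v0)
    K,R,t=d['intrinsics'],d['R'],np.array(d['t']).ravel(); C=-R.T@t
    r=np.stack([uu,vv,np.ones_like(uu)],-1)@np.linalg.inv(K).T@R; W=C+r*((.062-C[2])/r[...,2])[...,None]
    def cost(p):
        c,s=np.cos(p[2]),np.sin(p[2]); dx,dy=W[...,0]-p[0]/1e3,W[...,1]-p[1]/1e3
        a,b=np.abs(c*dx+s*dy)-(half-.008),np.abs(-s*dx+c*dy)-(half-.008)
        sd=np.hypot(np.maximum(a,0),np.maximum(b,0))+np.minimum(np.maximum(a,b),0)-.008
        m=cv2.resize(np.clip(.5-sd/.0008,0,1),(60,60),interpolation=cv2.INTER_AREA)
        near=cv2.dilate((m>0).astype(np.uint8),np.ones((5,5)))>0
        return (((125+115*m)-g)**2)[near].mean()
    o=minimize(cost,[x0[0]*1e3,x0[1]*1e3,yaw0],method='Nelder-Mead',options=dict(initial_simplex=np.array([[0,0,0],[3,0,0],[0,3,0],[0,0,.06]])+[x0[0]*1e3,x0[1]*1e3,yaw0]))
    return o.x[:2]/1e3,np.degrees(o.x[2]),o.fun**.5
if __name__=='__main__':
    d=load('top')
    for h in(.042,.043): print(fit(d,(.4185,-.017),np.radians(30.5),h))
    print(fit(d,(.400,-.176),np.radians(-8.)))
E
python3 fit.py
```

```text
(array([ 0.41797929, -0.01736783]), np.float64(30.147026067378903), np.float64(18.67290420155597))
(array([ 0.41805389, -0.01737369]), np.float64(30.227893301297307), np.float64(15.727348865589263))
(array([ 0.42528831, -0.15862797]), np.float64(-35.82497166948359), np.float64(63.00125580233623))
```

apply_moves --motion '[[[0.4, 3.5, 0, 0, 0, 2], [0.8, 7, 0, 0, 0, 4], [1.1, 10.5, 0, 0, 0, 6], [1.4, 14, 0, 0, 0, 8], [1.7, 17.5, 0, 0, 0, 9.7], [1.9, 21, 0, 0, 0, 9.7], [2, 24.5, 0, 0, 0, 9.7], [2.04, 26.7, 0, 0, 0, 9.7], [2.04, 26.7, -3, 0, 0, 9.7], [2.04, 26.7, -6, 0, 0, 9.7], [2.04, 26.7, -9, 0, 0, 9.7], [2.04, 26.7, -12, 0, 0, 9.7], [2.04, 26.7, -13, 0, 0, 9.7], [2.04, 26.7, -13, 0, 0, 9.7]]]'

```text
t: 6.4
position: [0.4211, -0.0115, 0.0684]
orientation: [0.965, 0.262, -0.002, -0.001]
wrist_force: [0.0, 0.4, 0.9]
finger_gap: 0.0854
grip_force: 0.0
```

```bash
python3 - <<'E'
from h import *
b=snap('side','side4');s=bot.read_state()
print(s['position'],s['wrist_force'],s['wrist_torque'],2*np.degrees(np.arctan2(s['orientation'][1],s['orientation'][0])),s['joint_positions'])
cv2.imwrite('pics/c5.png',cv2.resize(b['image'][165:255,240:360],(800,600),interpolation=2)[...,::-1])
E
```

```text
[ 0.42147749 -0.01175183  0.06979624] [ 0.37459074  0.22376969 -0.54381198] [-0.01779168 -0.05960674 -0.03715637] 30.406403714126444 [-4.79672974e-02  8.25398411e-01  5.17487800e-04  2.18390963e+00
 -5.86264711e-03  1.34200196e-01 -1.08190972e+00]
```

View pics/c5.png

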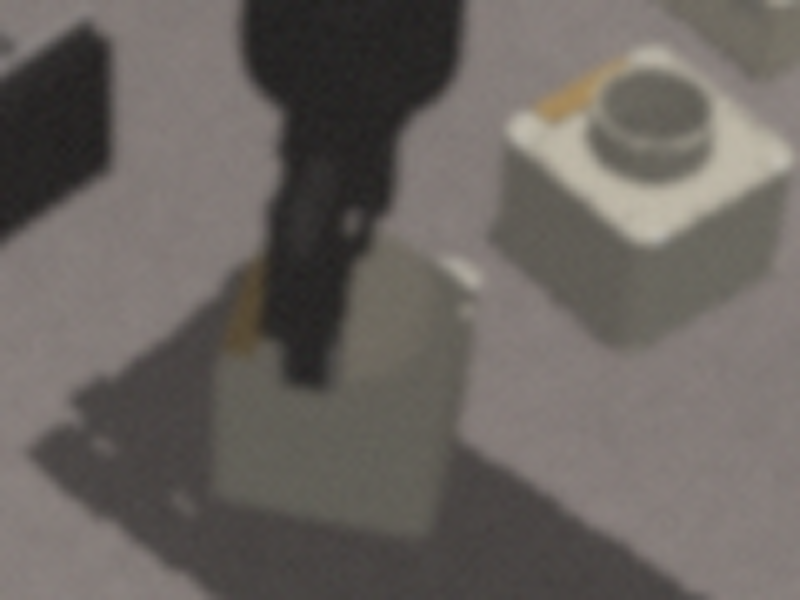

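apply_moves --motion '[[[0.45, 0.15, 0, 0, 0, 0], [0.87, 0.31, 0, 0, 0, 0], [0.87, 0.31, -0.8, 0, 0, 0], [0.87, 0.31, -1.3, 0, 0, 0], [0.87, 0.31, -1.7, 0, 0, 0], [0.87, 0.31, -2, 0, 0, 0], [0.87, 0.31, -2.3, 0, 0, 0], [0.87, 0.31, -2.5, 0, 0, 0]]]'

```text
t: 7.12
position: [0.4304, -0.0097, 0.0449]
orientation: [0.965, 0.261, -0.0, -0.0]
wrist_force: [0.3, -0.0, 0.1]
finger_gap: 0.0857
grip_force: 0.0
```

```bash
cat > st.py <<'E'
from h import *
import sys
c=np.array([.418,-.0174]) if len(sys.argv)<3 else np.array(eval(sys.argv[1])); w=np.radians(30.2) if len(sys.argv)<3 else np.radians(float(sys.argv[2]))
s=bot.read_state();p=s['position'];u=np.array([np.cos(w),np.sin(w)]);y=np.array([-u[1],u[0]]);T=s['wrist_torque'];F=s['wrist_force']
print('t',s['t'],'p',p.round(4),'off u,y mm',((p[:2]-c)@u*1e3).round(2),((p[:2]-c)@y*1e3).round(2),'F',F.round(1),'T',T.round(2),'T about u',round(float(T[:2]@u),3),'gap',s['finger_gap'],'yaw',2*np.degrees(np.arctan2(s['orientation'][1],s['orientation'][0])),'j',s['joint_positions'][[3,5,6]].round(2))
E
python3 st.py
```

```text
t 7.1167 p [ 0.4304 -0.0097  0.0449] off u,y mm 14.58 0.42 F [ 0.3 -0.   0.1] T [ 0.09 -0.04 -0.04] T about u 0.056 gap 0.08572580993482672 yaw 30.30815153311577 j [ 2.17  0.09 -1.09]
```

apply_moves --motion '[[[-0.05, 0.09, 0, 0, 0, 0], [-0.05, 0.09, -0.2, 0, 0, 0], [-0.05, 0.09, -0.4, 0, 0, 0], [-0.05, 0.09, -0.6, 0, 0, 0], [-0.05, 0.09, -0.6, 0, 0, 0]]]'

```text
t: 7.53
position: [0.43, -0.0088, 0.039]
orientation: [0.965, 0.261, -0.0, -0.0]
wrist_force: [-0.3, -0.8, -0.1]
finger_gap: 0.0855
grip_force: 0.5
```

```bash
python3 st.py
```

```text
t 7.5333 p [ 0.43   -0.0088  0.039 ] off u,y mm 14.75 1.42 F [-0.3 -0.8 -0.1] T [-0.11 -0.13  0.07] T about u -0.166 gap 0.08550030552589638 yaw 30.316159255511856 j [ 2.17  0.07 -1.09]
```

No vertical force so far, and there is a slight touch on the pad, so the fingers seem to be passing down both sides. I'll continue down.

apply_moves --motion '[[[0, 0, -0.3, 0, 0, 0], [0, 0, -0.6, 0, 0, 0], [0, 0, -0.9, 0, 0, 0], [0, 0, -1.2, 0, 0, 0], [0, 0, -1.5, 0, 0, 0], [0, 0, -1.8, 0, 0, 0], [0, 0, -1.8, 0, 0, 0]]]'

```text
t: 8.12
position: [0.4299, -0.0088, 0.0207]
orientation: [0.965, 0.261, -0.0, -0.0]
wrist_force: [0.3, -1.6, -0.1]
finger_gap: 0.0856
grip_force: 0.5
```

```bash
python3 st.py; python3 - <<'E'
from h import *
b=snap('side','side5')
cv2.imwrite('pics/c6.png',cv2.resize(b['image'][165:255,240:360],(800,600),interpolation=2)[...,::-1])
E
```

```text
t 8.1167 p [ 0.4299 -0.0088  0.0207] off u,y mm 14.66 1.44 F [ 0.3 -1.6 -0.1] T [-0.18 -0.07  0.04] T about u -0.192 gap 0.08557005338243384 yaw 30.316534730098912 j [ 2.17  0.03 -1.09]
```

View pics/c6.png

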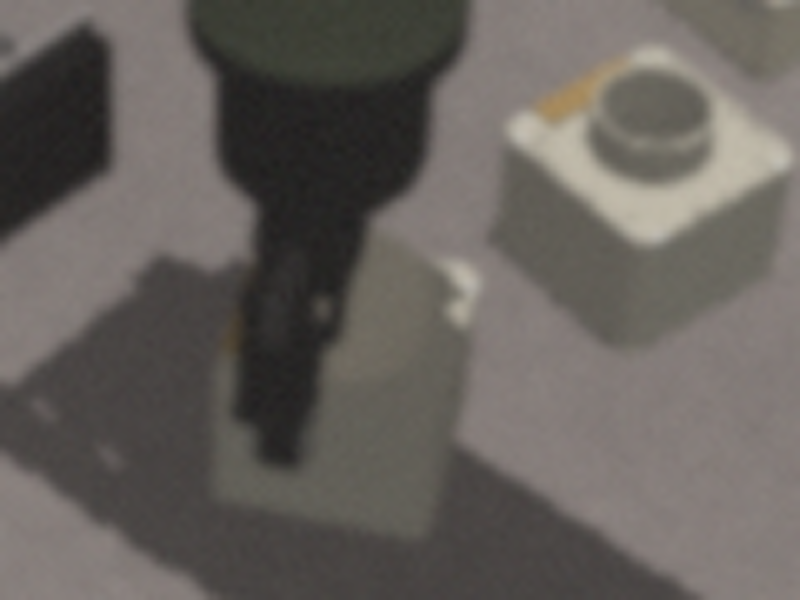

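The finger at (280,400) runs down the jar's side, and the other finger met no resistance, so the jar is straddled. Closing on it.

apply_moves --motion '[[[0, 0, 0, 0, 0, 0], [0, 0, 0, 0, 0, 0], [0, 0, 0, 0, 0, 0], [0, 0, 0, 0, 0, 0], [0, 0, 0.15, 0, 0, 0], [0, 0, 0.3, 0, 0, 0]]]' --hand 7.5 --grip_force 40

```text
t: 8.67
position: [0.43, -0.0087, 0.0243]
orientation: [0.965, 0.261, -0.0, -0.0]
wrist_force: [0.0, -0.6, -2.6]
finger_gap: 0.0833
grip_force: 51.4
```

```bash
python3 st.py
```

```text
t 8.6667 p [ 0.43   -0.0087  0.0243] off u,y mm 14.75 1.49 F [ 0.  -0.6 -2.6] T [ 0.08 -0.06 -0.02] T about u 0.038 gap 0.08328606147799318 yaw 30.31555772347283 j [ 2.17  0.04 -1.09]
```

Jar held: gap 83.3 mm and −2.6 N, about its weight. Now I'll turn it while bringing it out slightly.

apply_moves --motion '[[[0.5, 0.2, 0.3, 0, 0, 6], [1, 0.4, 0.6, 0, 0, 13], [1.5, 0.6, 1, 0, 0, 20], [2, 0.8, 1, 0, 0, 27], [2.5, 1, 1, 0, 0, 34], [3, 1.2, 1, 0, 0, 41], [3.5, 1.5, 1, 0, 0, 48], [4, 1.8, 1, 0, 0, 55], [4, 2, 1, 0, 0, 62], [4, 2, 1, 0, 0, 69], [4, 2, 1, 0, 0, 76], [4, 2, 1, 0, 0, 83], [4, 2, 1, 0, 0, 90], [4, 2, 1, 0, 0, 97], [4, 2, 1, 0, 0, 104], [4, 2, 1, 0, 0, 111], [4, 2, 1, 0, 0, 118], [4, 2, 1, 0, 0, 125], [4, 2, 1, 0, 0, 132], [4, 2, 1, 0, 0, 139]]]'

```text
t: 10.33
position: [0.47, 0.0111, 0.0344]
orientation: [0.09, 0.996, -0.0, 0.0]
wrist_force: [-0.6, -0.0, -3.6]
finger_gap: 0.0834
grip_force: 51.4
```

```bash
python3 st.py; python3 - <<'E'
from h import *
a=load('top')
# plate front face: dark band edges per column from the first clear top image
im=cv2.imread('pics/top3.png').mean(-1)
xs=[];
for u in range(232,278,3):
    col=im[160:182,u]; k=int(np.argmin(col)); j=k
    while col[j]<70: j+=1
    v=160+j-1+(70-col[j-1])/(col[j]-col[j-1]); xs.append(ray(a,u,v,0)[:2])
xs=np.array(xs); f=np.polyfit(xs[:,1],xs[:,0],1); print('plate x at y=.011',np.polyval(f,.011),'slope deg',np.degrees(f[0]))
# plate ends on the darkest row
for v in(170,171): r=im[v,215:295]; i=np.where(r<35)[0]; print(v,215+i.min(),215+i.max(),ray(a,215+i.min()-.5,v,.03),ray(a,215+i.max()+.5,v,.03))
E
```

```text
t 10.3333 p [0.47   0.0111 0.0344] off u,y mm 59.31 -1.57 F [-0.6 -0.  -3.6] T [-0.02  0.09  0.02] T about u 0.025 gap 0.08340518619012437 yaw 169.65478633115214 j [2.03 0.4  0.29]
plate x at y=.011 0.5852456255845575 slope deg -0.9969378317875588
170 230 278 [0.58855502 0.08108518 0.03      ] [ 0.58610944 -0.05480663  0.03      ]
171 230 278 [0.58575264 0.08111172 0.03      ] [ 0.58330983 -0.05475043  0.03      ]
```

```bash
python3 - <<'E'
from h import *
a=load('top'); im=cv2.GaussianBlur(cv2.imread('pics/top3.png'),(3,3),0).mean(-1)
def cross(p,th,up):  # first subpixel crossing
    for i in range(len(p)-1):
        if (p[i]<th<=p[i+1]) if up else (p[i]>th>=p[i+1]): return i+(th-p[i])/(p[i+1]-p[i])
# top-steel front edge (bright ->dark), z=.076
P=[ray(a,u,155+cross(im[155:175,u],110,False),.076)[:2] for u in range(234,276,2)]
P=np.array(P);f=np.polyfit(P[:,1],P[:,0],1);print('steel top/plate edge',np.polyval(f,.012),np.degrees(f[0]),np.std(P[:,0]-np.polyval(f,P[:,1])))
for v in(166,167,168,170,171):
    r=im[v]; l=222+cross(r[222:245],90,False); q=265+cross(r[265:292],90,True)
    z=.072 if v<169 else .03
    A,B=ray(a,l,v,z),ray(a,q,v,z); print(v,l,q,A[:2],B[:2],'mid',(A+B)[1]/2,'w',A[1]-B[1])
print(im[134:150,255].astype(int), im[150,220:240].astype(int))
E
```

```text
steel top/plate edge 0.5983516930918648 -1.0351078036013455 0.0005279651835110524
166 227.47272727272727 280.0964912280702 [0.59314006 0.08327651] [ 0.59058412 -0.05823281] mid 0.012521847741263165 w 0.1415093215619948
167 227.7826086956522 279.67 [0.59040528 0.08246725] [ 0.58788793 -0.05703169] mid 0.012717781214536546 w 0.13949894002798952
168 228.04225352112675 279.5970149253731 [0.58767415 0.0817935 ] [ 0.58517576 -0.05678047] mid 0.01250651308614728 w 0.1385739733419419
170 228.3111111111111 279.5776397515528 [0.5886144  0.08438501] [ 0.5860557  -0.05779283] mid 0.013296093341436548 w 0.14217784292348756
171 228.63513513513513 279.33088235294116 [0.58579579 0.08351167] [ 0.58326844 -0.05705236] mid 0.013229656076971144 w 0.14056402609210333
[142 143 143 143 144 147 158 174 183 183 184 184 184 187 189 189] [146 143 143 144 144 143 143 154 175 166 144 164 187 187 187 187 187 188
 186 185]
```

apply_moves --motion '[[[0.8, 0, 0, 0, 0, 5], [1.6, 0.1, -0.3, 0, 0, 11.3], [2.4, 0.14, -0.7, 0, 0, 11.3], [3.2, 0.14, -1, 0, 0, 11.3], [4, 0.14, -1.2, 0, 0, 11.3], [4.5, 0.14, -1.34, 0, 0, 11.3], [4.8, 0.14, -1.34, 0, 0, 11.3], [5.1, 0.14, -1.34, 0, 0, 11.3], [5.3, 0.14, -1.34, 0, 0, 11.3], [5.3, 0.14, -1.34, 0, 0, 11.3]]]'

```text
t: 11.17
position: [0.5228, 0.0125, 0.0212]
orientation: [-0.005, 1.0, -0.0, -0.0]
wrist_force: [-3.3, -0.3, 6.3]
finger_gap: 0.0833
grip_force: 53.5
```

```bash
python3 st.py
```

```text
t 11.1667 p [0.5228 0.0125 0.0212] off u,y mm 105.62 -26.87 F [-3.3 -0.3  6.3] T [-0.29  0.52 -0.11] T about u 0.012 gap 0.08325867810974638 yaw 180.6036800004646 j [1.84 0.58 0.59]
```

apply_moves --motion '[[[0.1, 0, 0.03, 0, 0, 0.3], [0.2, 0, 0.03, 0, 0, 0.3], [0.3, 0, 0.03, 0, 0, 0.3], [0.4, 0, 0.03, 0, 0, 0.3], [0.5, 0, 0.03, 0, 0, 0.3], [0.5, 0, 0.03, 0, 0, 0.3]]]'

```text
t: 11.67
position: [0.5281, 0.0126, 0.0212]
orientation: [-0.008, 1.0, -0.0, -0.0]
wrist_force: [-4.0, 1.2, 4.5]
finger_gap: 0.083
grip_force: 53.2
```

```bash
python3 st.py; python3 - <<'E'
from h import *
b=snap('side','side6')
cv2.imwrite('pics/c7.png',cv2.resize(b['image'][150:240,190:310],(800,600),interpolation=2)[...,::-1])
E
```

```text
t 11.6667 p [0.5281 0.0126 0.0212] off u,y mm 110.21 -29.42 F [-4.   1.2  4.5] T [-0.2   0.64 -0.11] T about u 0.151 gap 0.08295314919148808 yaw 180.90503363417847 j [1.82 0.59 0.61]
```

View pics/c7.png

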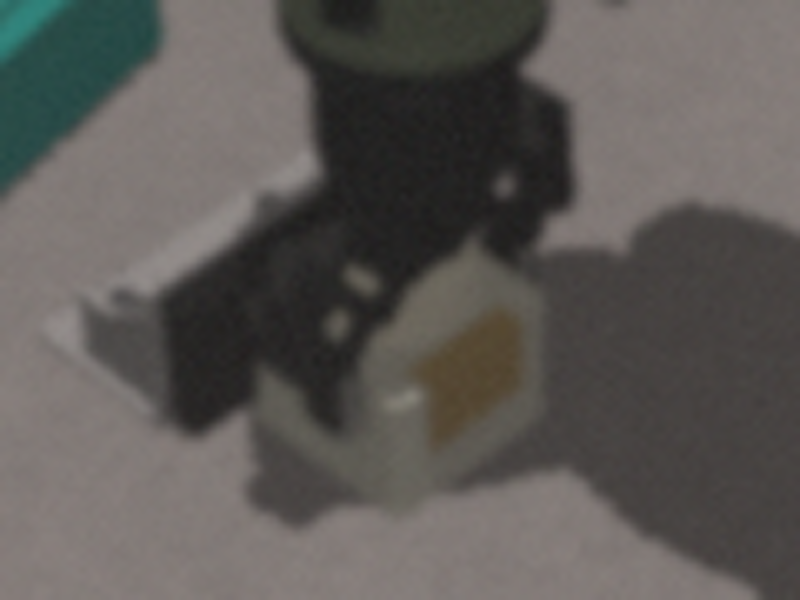

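The taped side at (475,370) now faces the robot, and the jar is upright and close to the plate. I'll continue until contact.

apply_moves --motion '[[[0.1, 0, 0, 0, 0, 0], [0.2, 0, 0, 0, 0, 0], [0.3, 0, 0, 0, 0, 0], [0.3, 0, 0, 0, 0, 0]]]'

```text
t: 12.05
position: [0.5293, 0.0126, 0.0212]
orientation: [-0.008, 1.0, -0.0, -0.002]
wrist_force: [-17.9, -0.2, 15.5]
finger_gap: 0.0834
grip_force: 54.6
```

```bash
python3 st.py
```

```text
t 12.05 p [0.5293 0.0126 0.0212] off u,y mm 111.3 -30.1 F [-17.9  -0.2  15.5] T [0.   3.23 0.07] T about u 1.628 gap 0.08336359580235526 yaw 180.95019618089427 j [1.81 0.6  0.62]
```

apply_moves --motion '[[[0, 0, 0, 0, 0, 0], [0, 0, 0, 0, 0, 0], [0, 0, 0, 0, 0, 0], [0, 0, 0, 0, 0, 0]]]' --hand 8.54

```text
t: 12.38
position: [0.5313, 0.0127, 0.0212]
orientation: [-0.008, 1.0, 0.0, 0.0]
wrist_force: [-0.3, -0.3, -0.6]
finger_gap: 0.0852
grip_force: 0.0
```

```bash
python3 st.py
```

```text
t 12.3833 p [0.5313 0.0127 0.0212] off u,y mm 113.05 -31.0 F [-0.3 -0.3 -0.6] T [-0.03  0.01  0.02] T about u -0.018 gap 0.08520479597142641 yaw 180.90714240908795 j [1.81 0.6  0.62]
```

apply_moves --motion '[[[0, 0, 0.5, 0, 0, 0], [0, 0, 1.2, 0, 0, 0], [0, 0, 2, 0, 0, 0], [0, 0, 4, 0, 0, 0], [0, 0, 7, 0, 0, 0], [0, 0, 10, 0, 0, 0], [0, 0, 13, 0, 0, 0], [-1, 3.5, 15, 0, 0, 0], [-2, 7, 15, 0, 0, 0], [-3, 10.5, 15, 0, 0, 0], [-4, 14, 15, 0, 0, 0], [-5, 17.5, 15, 0, 0, 0], [-6, 21, 15, 0, 0, 0], [-7, 24.5, 15, 0, 0, 0], [-8, 28, 15, 0, 0, 0], [-8, 28, 15, 0, 0, 0]]]'

```text
t: 13.72
position: [0.4478, 0.2996, 0.1725]
orientation: [-0.012, 1.0, 0.002, -0.0]
wrist_force: [0.4, 1.3, -0.3]
finger_gap: 0.0853
grip_force: 0.0
```

```bash
python3 - <<'E'
from h import *
from fit import fit
a=snap('top','top7');b=snap('side','side7')
print(fit(a,(.544,.0129),np.radians(.9),.0425))
cv2.imwrite('pics/c8.png',np.hstack([cv2.resize(a['image'][130:230,200:300],(400,400),interpolation=2),cv2.resize(b['image'][140:240,190:290],(400,400),interpolation=2)])[...,::-1])
E
python3 st.py
```

```text
(array([0.54028198, 0.01238265]), np.float64(1.511421461135644), np.float64(23.992502410777497))
t 13.8167 p [0.4503 0.2938 0.1719] off u,y mm 184.46 252.66 F [ 0.4 -0.3 -0.6] T [-0.03 -0.05 -0.05] T about u -0.045 gap 0.08539631530036677 yaw 181.0616330187738 j [1.69 0.9  0.33]
```

View pics/c8.png

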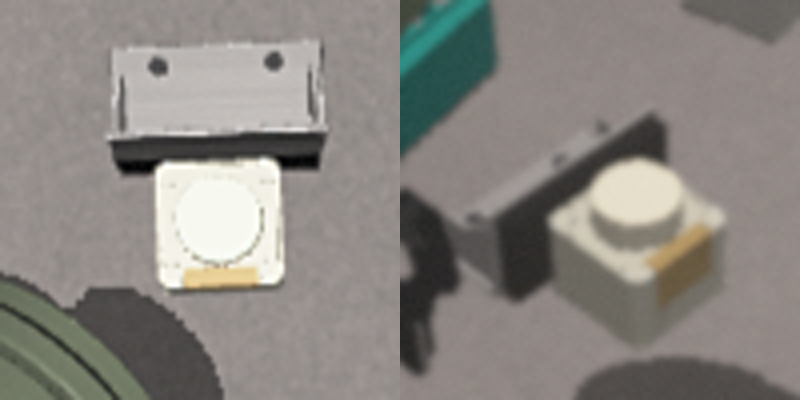

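The top crop shows the jar flush against the plate and centred, with the tape at (220,278) on the robot side; the side crop agrees. Now for the cap.

apply_moves --motion '[[[1, -3.5, 0, 0, 0, 0], [2, -7, 0, 0, 0, 0], [3.2, -10.5, 0, 0, 0, 0], [4.4, -14, 0, 0, 0, 0], [5.6, -17.5, 0, 0, 0, 0], [6.8, -21, 0, 0, 0, 0], [8, -24.5, 0, 0, 0, 0], [9.3, -28.05, 0, 0, 0, 0], [9.3, -28.05, -2, 0, 0, 0], [9.3, -28.05, -5, 0, 0, 0], [9.3, -28.05, -8, 0, 0, 0], [9.3, -28.05, -9.5, 0, 0, 0], [9.3, -28.05, -9.5, 0, 0, 0]]]'

```text
t: 14.9
position: [0.5427, 0.0106, 0.074]
orientation: [-0.007, 1.0, -0.0, -0.002]
wrist_force: [-1.1, -0.2, 0.3]
finger_gap: 0.0852
grip_force: 0.0
```

```bash
python3 st.py "(.544,.0129)" 0; python3 - <<'E'
from h import *
a=load('top');print('cap',ray(a,254.75-.4,184.75-.4,.086))
E
```

```text
t 14.9 p [0.5427 0.0106 0.074 ] off u,y mm -1.31 -2.35 F [-1.1 -0.2  0.3] T [-0.01 -0.    0.01] T about u -0.006 gap 0.0852028402669922 yaw 180.83560950492904 j [1.74 0.74 0.73]
cap [0.54044412 0.01136667 0.086     ]
```

apply_moves --motion '[[[-0.1, 0.2, -0.3, 0, 0, 0], [-0.1, 0.2, -0.6, 0, 0, 0], [-0.1, 0.2, -0.8, 0, 0, 0], [-0.1, 0.2, -0.8, 0, 0, 0]]]'

```text
t: 15.23
position: [0.5433, 0.0139, 0.0687]
orientation: [-0.008, 1.0, -0.0, 0.0]
wrist_force: [1.1, -0.4, -0.0]
finger_gap: 0.0853
grip_force: 0.0
```

apply_moves --motion '[[[0, 0, 0, 0, 0, 0], [0, 0, 0, 0, 0, 0], [0, 0, 0, 0, 0, 0], [0, 0, 0, 0, 0, 0], [0, 0, 0, 0, 0, 0]]]' --hand 5 --grip_force 20

```text
t: 15.65
position: [0.5432, 0.014, 0.0687]
orientation: [-0.008, 1.0, -0.0, 0.0]
wrist_force: [-2.3, -0.5, 7.5]
finger_gap: 0.0578
grip_force: 19.7
```

```bash
python3 st.py "(.544,.0129)" 0
```

```text
t 15.65 p [0.5432 0.014  0.0687] off u,y mm -0.79 1.1 F [-2.3 -0.5  7.5] T [-0.36  0.29 -0.09] T about u -0.364 gap 0.05780478213015886 yaw 180.90690944350143 j [1.75 0.72 0.72]
```

apply_moves --motion '[[[0, 0, 0.2, 0, 0, 0], [0, 0, 0.5, 0, 0, 0], [0, 0, 0.8, 0, 0, 0], [0, 0, 1.2, 0, 0, 0], [0, 0, 1.6, 0, 0, 0], [0, 0, 2, 0, 0, 0], [0, 0, 2.5, 0, 0, 0], [0, 0, 3, 0, 0, 0], [0, 0, 4, 0, 0, 0], [0, 0, 6, 0, 0, 0], [0, 0, 8, 0, 0, 0], [0, 0, 10, 0, 0, 0], [0, 0, 10, 0, 0, 0]]]'

```text
t: 16.73
position: [0.5441, 0.0147, 0.172]
orientation: [-0.008, 1.0, 0.0, 0.002]
wrist_force: [-0.0, 0.8, 0.3]
finger_gap: 0.0575
grip_force: 21.6
```

```bash
python3 st.py "(.544,.0129)" 0; python3 - <<'E'
from h import *
b=snap('side','side8')
cv2.imwrite('pics/c9.png',cv2.resize(b['image'][110:230,190:350],(800,600),interpolation=2)[...,::-1])
E
```

```text
t 16.7333 p [0.5441 0.0147 0.172 ] off u,y mm 0.06 1.77 F [-0.   0.8  0.3] T [ 0.04 -0.02  0.01] T about u 0.038 gap 0.057504171108807206 yaw 180.91702459237735 j [1.67 0.93 0.85]
```

View pics/c9.png

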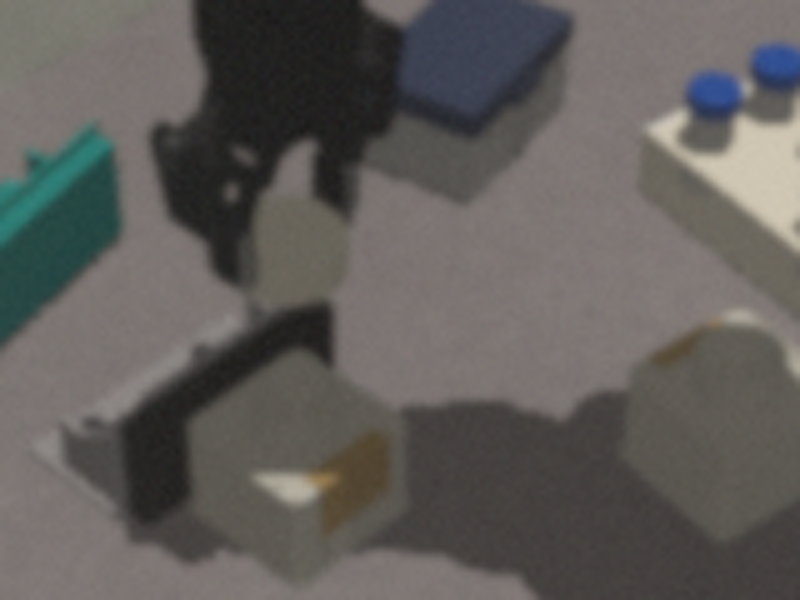

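The cap at (300,250) is in the fingers and the jar is still against the plate. On to the tray.

apply_moves --motion '[[[0, 2, 0, 0, 0, 0], [0, 5, 0, 0, 0, 0], [0, 8, 0, 0, 0, 0], [0, 11, 0, 0, 0, 0], [0, 14, 0, 0, 0, 0], [0, 17, 0, 0, 0, 0], [0, 20, 0, 0, 0, 0], [0, 23, 0, 0, 0, 0], [0, 26, 0, 0, 0, 0], [-0.3, 29, 0, 0, 0, 0], [-0.3, 31.5, 0, 0, 0, 0], [-0.3, 32.7, 0, 0, 0, 0], [-0.3, 32.7, 0, 0, 0, 0], [-0.3, 32.7, -3, 0, 0, 0], [-0.3, 32.7, -6, 0, 0, 0], [-0.3, 32.7, -9, 0, 0, 0], [-0.3, 32.7, -12, 0, 0, 0], [-0.3, 32.7, -14, 0, 0, 0], [-0.3, 32.7, -14, 0, 0, 0], [-0.3, 32.7, -14, 0, 0, 0]]]'

```text
t: 18.45
position: [0.5398, 0.3405, 0.028]
orientation: [-0.008, 1.0, -0.0, -0.001]
wrist_force: [-0.1, 1.0, 0.1]
finger_gap: 0.0571
grip_force: 21.8
```

```bash
python3 st.py "(.541,.341)" 0
```

```text
t 18.45 p [0.5398 0.3405 0.028 ] off u,y mm -1.15 -0.55 F [-0.1  1.   0.1] T [ 0.01 -0.06  0.02] T about u 0.011 gap 0.05712507575125388 yaw 180.88950348680544 j [1.39 0.87 0.39]
```

apply_moves --motion '[[[0, 0, -0.5, 0, 0, 0], [0, 0, -1, 0, 0, 0], [0, 0, -1.4, 0, 0, 0], [0, 0, -1.6, 0, 0, 0], [0, 0, -1.7, 0, 0, 0], [0, 0, -1.7, 0, 0, 0]]]'

```text
t: 18.95
position: [0.54, 0.3412, 0.0111]
orientation: [-0.008, 1.0, -0.0, -0.0]
wrist_force: [0.0, -0.3, -0.7]
finger_gap: 0.0574
grip_force: 21.8
```

```bash
python3 st.py "(.541,.341)" 0
```

```text
t 18.95 p [0.54   0.3412 0.0111] off u,y mm -1.0 0.18 F [ 0.  -0.3 -0.7] T [ 0.02 -0.05 -0.04] T about u 0.021 gap 0.057388819805916196 yaw 180.91916002693316 j [1.39 0.85 0.38]
```

apply_moves --motion '[[[0, 0, -0.1, 0, 0, 0], [0, 0, -0.2, 0, 0, 0], [0, 0, -0.3, 0, 0, 0], [0, 0, -0.3, 0, 0, 0]]]'

```text
t: 19.28
position: [0.54, 0.3411, 0.0081]
orientation: [-0.008, 1.0, -0.0, -0.0]
wrist_force: [-1.0, -0.3, -1.1]
finger_gap: 0.0574
grip_force: 21.8
```

```bash
python3 st.py "(.541,.341)" 0
```

```text
t 19.2833 p [0.54   0.3411 0.0081] off u,y mm -0.99 0.15 F [-1.  -0.3 -1.1] T [ 0.03 -0.03 -0.02] T about u 0.029 gap 0.057375043725670156 yaw 180.9140954069676 j [1.39 0.84 0.38]
```

apply_moves --motion '[[[0, 0, -0.05, 0, 0, 0], [0, 0, -0.1, 0, 0, 0], [0, 0, -0.15, 0, 0, 0], [0, 0, -0.15, 0, 0, 0]]]'

```text
t: 19.62
position: [0.5401, 0.3413, 0.0074]
orientation: [-0.008, 1.0, 0.0, 0.0]
wrist_force: [-3.4, -1.1, 12.8]
finger_gap: 0.0572
grip_force: 23.0
```

```bash
python3 st.py "(.541,.341)" 0
```

```text
t 19.6167 p [0.5401 0.3413 0.0074] off u,y mm -0.86 0.32 F [-3.4 -1.1 12.8] T [-0.81  0.6   0.03] T about u -0.81 gap 0.05719509104382569 yaw 180.9141076309219 j [1.39 0.84 0.38]
```

Contact with the tray floor came at the expected height. Releasing and withdrawing.

apply_moves --motion '[[[0, 0, 0.05, 0, 0, 0], [0, 0, 0.05, 0, 0, 0], [0, 0, 0.05, 0, 0, 0], [0, 0, 0.05, 0, 0, 0], [0, 0, 0.6, 0, 0, 0], [0, 0, 1.5, 0, 0, 0], [0, 0, 3, 0, 0, 0], [0, 0, 6, 0, 0, 0], [0, 0, 9, 0, 0, 0], [0, 0, 12, 0, 0, 0], [0, 0, 15, 0, 0, 0], [-2, 3, 18, 0, 0, 0], [-4, 6, 20, 0, 0, 0], [-7, 9, 20, 0, 0, 0], [-10, 12, 20, 0, 0, 0], [-13, 15, 20, 0, 0, 0], [-16, 17, 20, 0, 0, 0], [-19, 19, 20, 0, 0, 0], [-19, 19, 20, 0, 0, 0]]]' --hand 7.2

```text
t: 21.2
position: [0.3423, 0.5354, 0.2087]
orientation: [-0.013, 1.0, 0.002, -0.002]
wrist_force: [-0.2, 0.2, 0.3]
finger_gap: 0.0718
grip_force: 0.0
```

```bash
python3 - <<'E'
from h import *
from fit import fit
a=snap('top','top9');b=snap('side','side9')
print('jar now',fit(a,(.544,.0129),np.radians(.9),.0425))
t7=cv2.imread('pics/top7.png')[...,::-1].astype(int); d=np.abs(a['image'].astype(int)-t7).max(-1)
print('jar-zone diff (plate side, tape side)',d[165:175,238:274].mean(),d[195:206,238:274].mean())
s0=cv2.imread('pics/side0.png')[...,::-1]
# cap in tray: expected pixel vs. white blob, both views
for n,im in(('top',a),('side',b)):
    p=proj(im,[.5405,.341,.025]); u,v=p.astype(int); g=im['image'][v-40:v+40,u-40:u+40].astype(int)
    ref=cv2.imread(f'pics/{n}0.png')[...,::-1].astype(int)[v-40:v+40,u-40:u+40]
    m=((g-ref).min(-1)>25).astype(np.uint8); c=max(cv2.findContours(m,0,2)[0],key=cv2.contourArea)
    print(n,p,'ellipse',cv2.fitEllipse(c),'at',np.array(cv2.fitEllipse(c)[0])+[u-40,v-40], 'expected top-disc diam px',np.linalg.norm(proj(im,[.5405,.371,.025])-proj(im,[.5405,.311,.025])))
# bystanders unchanged
t0=cv2.imread('pics/top0.png')[...,::-1].astype(int); d=np.abs(a['image'].astype(int)-t0).max(-1)
for n,(r,c) in dict(rack=(slice(165,232),slice(366,414)),tip=(slice(104,144),slice(336,388)),reag=(slice(112,142),slice(146,175)),magnet=(slice(138,165),slice(226,282))).items(): print(n,d[r,c].mean(),(d[r,c]>60).mean())
s=bot.read_state();print(s['t'],s['position'],s['wrist_force'])
E
```

```text
jar now (array([0.54019574, 0.01229787]), np.float64(1.7234470246826266), np.float64(30.4778121302737))
jar-zone diff (plate side, tape side) 3.688888888888889 6.73989898989899
top [136.2707548  189.05832085] ellipse ((40.276920318603516, 40.947086334228516), (20.000377655029297, 20.217885971069336), 54.98080062866211) at [136.27692032 189.94708633] expected top-disc diam px 21.569725361602504
side [143.6115943  277.37261263] ellipse ((39.61127471923828, 46.448848724365234), (57.52167510986328, 69.92003631591797), 110.4767837524414) at [142.61127472 283.44884872] expected top-disc diam px 27.290176963972144
rack 7.854477611940299 0.0
tip 6.015865384615385 0.0
reag 7.2379310344827585 0.0
magnet 8.519179894179894 0.0
21.3 [0.34874976 0.53188311 0.20809474] [ 0.58387528 -0.14439389 -0.38643084]
```

```bash
python3 -c "
from workcell import bot
print(bot.hand_in())"
```

```text
the job is handed in; nothing more can be done
None
```

I handed the job in at about 21 s: the jar's untaped side is against the magnet plate and centred, and the cap lies flat in the tray. The rack, bottle and tip box did not move. My first grasp failed and pushed the jar a few centimetres before the second one held, and I viewed 12 pictures, over the limit of 10.

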